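# Set the spline shaft in the sloping regrip cradle

## Task

Pick the rusty spline shaft stub up from its grey iron rest, turn it to the slope of the green cradle with the splined end uphill, and lay it in both V notches with its plain end down at the yellow foot stop; keep hold of it until it lies there, then let go and back away so the next grip can take it at the new angle. Leave the chrome bar and the red grease tin where they are.

Things in the scene. Friction and masses are not known exactly. Their poses are not given: they have to be found in the camera images.
- shaft_mid (a point): Centre of the loose rusty steel shaft, a 26 mm round bar 160 mm long, 0.55 kg, balanced here. x runs along it to the splined end (last 55 mm ridged, also 26 mm), which points away from the robot within 30 degrees. It lies level, axis 45 mm above the bench, in two V notches of a grey iron rest, 42 to 62 mm either side of the centre; between them only a 24 mm wide, 10 mm high strip lies below.
- cradle_seat (a point): Where the shaft's centre lies when seated: 120 mm above the bench in the fixed green cradle. x runs 30 degrees uphill along the seated shaft, away from the robot within 17 degrees; z square to the slope. Two V notches, open to +z, rims 1 mm above the axis, lie 42 to 62 mm up and down the slope; between them free to 41 mm below the axis. Yellow stop face 80 mm downhill, 12 mm above the axis.
- bar_mid (a point): Centre of a loose bright chrome bar of the same 26 mm diameter and 160 mm length with a 14 mm square drive at one end, lying level in another such grey rest, axis 45 mm above the bench, x along it. Not to be moved.
- tin_mid (a point): Centre of the loose red enamel grease tin, oil-can shaped: round, 76 mm in diameter, 105 mm tall with a thin brass spout up to 158 mm; the point is 50 mm above its foot. It stands on the bench beyond the rests. Not to be moved.
Things that resemble listed ones, but are neither listed nor needed, are in the scene too. What is shaped like the part that bears shaft_mid but orange or pink is not meant.

How it is judged:
By the outcome, as a careful person would: the job done as asked, in the order asked, and still so for the second after the job is handed in, with the robot touching nothing.
It also fails if it takes over 37 s, if anything falls off the work surface, if the arm or the gripper's body presses on something with over 40 N, if the wrist force passes 120 N, or if a joint passes its speed limit or range.

## Robot

A 6-joint arm with a two-finger parallel gripper is mounted at the origin on the work surface. World frame = base frame: x ahead of the robot, y to its left, z up, the work surface at z = 0. Lengths are in mm, angles in degrees, forces in N, time in s.
With the tool pointing down it reaches from about 325 to 775 mm from the base axis. Payload 5.5 kg.
Tool frame: the origin (TCP) lies midway between the tips of the shut fingers; the grasp point (between the pads) lies 19 mm behind it; x points along the fingers, y is the direction in which the jaws open and shut, and the axes are right-handed (so a half turn about x gives the same grasp; the last joint's range is limited). The gripper opens to 88 mm and grips with 3 to 60 N. Pads are 20 mm wide; open, the fingers measure 115 mm over their backs; the gripper's body (75 mm by 178 mm) begins 61 mm behind the grasp point.
Start: joints at [72.153, 5.22, 70.514, -0, 104.267, -3.249], TCP at [151.235, 580.641, 222.631] pointing down, gripper open.
Joint ranges: [-164.24, 164.24], [-49.07, 125.15], [9.68, 141.18], [-86.29, 266.29], [3.28, 154.24], [-151.56, 151.56]. Speed limits (degrees/s): [147.25, 147.25, 172.46, 180, 180, 180].

## Interface

Orientations are given as [roll, pitch, yaw] about the fixed x, y, z axes, in that order (R = Rz(yaw) Ry(pitch) Rx(roll)).
In Python, from plant import env, eyes, ticket gives the robot as it stands.
- The arm moves only by the tool jog_arm, never from a script. Its argument "plan" is a list of rows, each a list of 3 entries, a list of its own where there are three numbers: the opening in per cent of the stroke, from 0 (shut) to 100 (fully open), then the shift along the tool's x, y, z each as a share of 100 mm, from -1 to 1, then the turn about the tool's x as a share of 90 degrees, from -1 to 1. A call has 1 to 8 rows; each row is the pose to reach, as a shift and turn from the pose measured when the call began, along the tool's axes at that moment; what a row does not reach only later rows make up. A row lasts 1/12 s, in which the tool goes at most 41.7 mm and 7.16 degrees, less where a joint would pass 70% of its speed; a pose out of reach is approached as far as the arm can. A call with a number of a shift or a turn outside -1 to 1 is refused whole. A call with a gripper value outside its range is refused whole. The fingers move at their own pace and stop on an object; the grip force is fixed at half the most. Time passes only in rows, so rows that repeat a pose let the fingers close. It gives the time, the measured TCP pose, the force and the opening at its end, in the units of the state.
- env.get_state(): the state, without advancing time (a new reading comes with each control period).
- eyes.grab_frame(name): name is "scene" or "top" or "wrist"; returns a dict with "frame" (420x560x3 uint8, blue, green, red), "z_map" (420x560 float32, mm along the optical axis (not along the pixel's ray), 0 where there is no reading), "vertical_fov" (degrees; the focal length in pixels is half the picture's height over the tangent of half this angle, whatever the lens; pixels are square), "cx", "cy" (the principal point, pixels), "position" and "orientation" of the camera in the world; the wrist camera has in their place "hand_eye" (4x4, takes a point from camera to tool coordinates, whose origin is the TCP and whose axes are the tool frame's). Camera axes: x right, y down, z forward; pixel columns grow to the right and rows downward; lengths in mm; the calibration is good to about 2 mm. A picture is of the moment at which its call begins: read the wrist's pose just before it.
- ticket.finish_job(): hands the job in, once; it reports no verdict.
The state is a dict: "time": time; "qpos": joint angles; "qvel": joint speeds; "tau": joint torques, N m; "position": TCP position; "ee_rot": TCP orientation; "force": force on the tool from outside, world axes, zero at the start; "moment": the same for the moment, N m; "gripper_width": opening from 0.0 (shut) to 1.0 (fully open).
Only numpy, scipy, OpenCV 4.12 (cv2) and the standard library are available. Lean on these libraries where they do the work, as an engineer would, in place of code of your own. Each camera call takes 0.05 s, during which the arm holds its last target. There are 200 camera calls.

## Working session

There is one attempt and no reset: what is moved stays moved. The work goes in short steps, Python scripts to look and compute and a tool call to move; the robot and the scene stay as the last step left them, time stands still between calls to the robot, and variables do not carry over. Pictures are saved under pics/ and viewed, about 8 in all and at most 12, crops included, and the job is handed in when it is done.

Besides the shell and the picture viewer there is one more tool, called as name([rows], argument=value, ...), one row to a line, values as JSON. jog_arm: Moves the arm, as the interface text tells. Its arguments: {"type":"object","properties":{"plan":{"type":"array","items":{"type":"array"}}},"required":["plan"]}

```bash
ls; mkdir -p pics; cat > h.py <<'E'
import numpy as np, cv2
from scipy.spatial.transform import Rotation as R
from plant import env, eyes, ticket
def rot(o):
    o=np.array(o,float)
    if o.shape==(3,3): return o
    return R.from_euler('xyz',o,degrees=True).as_matrix()
def cloud(name):
    s=env.get_state(); f=eyes.grab_frame(name); z=f['z_map']; h,w=z.shape
    fl=h/2/np.tan(np.radians(f['vertical_fov'])/2)
    v,u=np.mgrid[:h,:w]
    P=np.stack([(u-f['cx'])/fl*z,(v-f['cy'])/fl*z,z],-1)
    if 'hand_eye' in f:
        H=np.array(f['hand_eye']); P=P@H[:3,:3].T+H[:3,3]; P=P@rot(s['ee_rot']).T+np.array(s['position'])
    else: P=P@rot(f['orientation']).T+np.array(f['position'])
    P[z==0]=np.nan
    return f['frame'],P,s
E
python3 - <<'E'
from h import *
for n in('top','scene'):
    im,P,s=cloud(n); np.save(n,P); cv2.imwrite(f'pics/{n}.png',im)
    print(n,[P[r,c].round() for r,c in((210,280),(100,100),(350,450))])
print(s)
E
```

```text
pics
top [array([511., -66.,  -1.]), array([731., 301.,   3.]), array([ 239., -403.,    0.])]
scene [array([475., -39.,  56.]), array([ -47., -716.,    2.]), array([755., 306.,   3.])]
{'time': 0.05, 'qpos': array([ 7.21523535e+01,  5.26209160e+00,  7.05800824e+01,  1.78239891e-04,
        1.04267650e+02, -3.25093638e+00]), 'qvel': array([ 0.04175623, -0.01781838, -0.10974731,  0.02986062,  0.05823087,
        0.07638985]), 'tau': array([ 2.77431827e-03, -4.48213470e+01, -4.07902050e+01,  7.02218665e-02,
        2.89419643e-02, -1.41791475e-04]), 'position': array([151.14103419, 580.34570805, 221.53522964]), 'ee_rot': array([ -93.34110024,   89.89017541, -107.93776659]), 'force': array([-0.25548521, -1.2800421 ,  0.85896759]), 'moment': array([ 0.01041517, -0.00068161,  0.0278808 ]), 'gripper_width': 1.0006147539599135}
```

View pics/top.png

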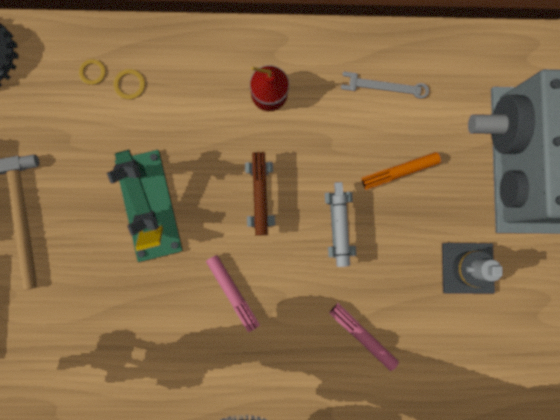

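View pics/scene.png

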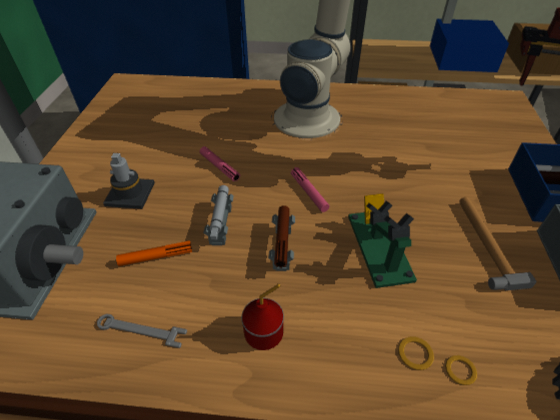

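The rusty brown shaft is at top px (260,193), scene px (283,237), and lies in a grey rest. The others nearby are chrome (340,225), orange (402,170) and pink (232,293 and 364,338). Only the brown one fits. The green cradle is at (148,205) with its yellow stop at (148,238). I'll measure these and confirm with one crop.

```bash
python3 - <<'E'
from h import *
im=cv2.imread('pics/top.png'); P=np.load('top.npy'); 
im2=cv2.imread('pics/scene.png'); P2=np.load('scene.npy')
c=np.hstack([cv2.resize(im[140:265,95:285],None,fx=2.1,fy=3.2,interpolation=3),cv2.resize(im2[180:300,250:425],(400,400),interpolation=3)])
cv2.imwrite('pics/crop.png',c)
for n,I,Q,b in(('top',im,P,(148,240,245,275)),('scene',im2,P2,(200,270,268,300))):
    r0,r1,c0,c1=b; p=Q[r0:r1,c0:c1].reshape(-1,3); I=I[r0:r1,c0:c1].reshape(-1,3).astype(int)
    k=(p[:,2]>44)&(p[:,2]<64)&(I[:,2]>I[:,0]+15)
    p=p[k]; m=p.mean(0); d=np.linalg.svd(p-m)[2][0] if len(p)<3000 else 0; d*=np.sign(d[0])
    t=(p-m)@d; print(n,len(p),m,d,'yaw',np.degrees(np.arctan2(d[1],d[0])),t.min(),t.max(),'mid',m+d*(t.min()+t.max())/2,p[:,2].max())
def blob(n,I,Q,f,b):
    r0,r1,c0,c1=b;p=Q[r0:r1,c0:c1].reshape(-1,3);I=I[r0:r1,c0:c1].reshape(-1,3).astype(int);p=p[f(p,I)];print(n,len(p),p.mean(0).round(1),p.min(0).round(1),p.max(0).round(1)); return p
yel=lambda p,I:(I[:,2]>100)&(I[:,1]>90)&(I[:,0]<40)&(p[:,2]>40)
blob('ytop',im,P,yel,(140,265,100,190)); blob('yscene',im2,P2,yel,(180,290,350,420))
# green base plate
pg=blob('base',im,P,lambda p,I:(I[:,1]>I[:,2]+15)&(I[:,1]>I[:,0]+5)&(p[:,2]<25),(140,265,100,190))
print(cv2.minAreaRect(pg[:,:2].astype(np.float32)))
for lo in (70,85,100,115,130,145): 
  for n,I,Q,b in(('t',im,P,(140,250,100,175)),('s',im2,P2,(190,290,350,420))):
    try: blob(n+str(lo),I,Q,lambda p,I:(p[:,2]>lo)&(p[:,2]<lo+15)&~yel(p,I),b)
    except Exception: pass
E
```

```text
top 1145 [539.10336956 -25.86486682  55.19232597] [ 0.99879548  0.04811998 -0.00959466] yaw 2.7582641395276344 -80.17407418533651 79.90695554824067 mid [538.96997112 -25.87129369  55.19360743] 62.83526852208877
scene 656 [547.69922188 -27.30113672  55.577908  ] [ 0.99875816  0.04807123 -0.01308759] yaw 2.755576927177988 -89.28646699486534 73.77806744309972 mid [539.95465154 -27.67389068  55.67939176] 61.91394939023087
ytop 342 [448.4 178.4  74.2] [431.2 153.7  41.7] [465.1 202.5  93.9]
yscene 209 [447.6 175.1  78.1] [435.3 154.8  42.1] [471.3 195.3  92.6]
base 2510 [517.5 182.   12.9] [409.5 127.8   7. ] [627.5 262.8  24.7]
((517.8059692382812, 195.1892547607422), (208.24436950683594, 88.74873352050781), 15.02097225189209)
t70 419 [505.4 190.9  78.2] [440.2 153.1  70. ] [593.6 212.2  85. ]
s70 310 [520.  188.   77.7] [446.5 150.8  70.1] [597.5 223.5  85. ]
t85 526 [505.6 192.2  91.8] [431.2 152.5  85. ] [561.5 218.7 100. ]
s85 252 [514.2 188.7  91.1] [429.5 150.6  85. ] [596.5 222.9  99.4]
t100 49 [569.1 206.  106. ] [471.9 168.6 100. ] [606.3 228.1 114.7]
s100 57 [582.9 199.  109.3] [473.2 161.5 100.4] [609.8 228.9 114.9]
t115 251 [589.1 213.7 121.6] [555.8 193.2 115.2] [607.8 230.2 129.8]
s115 310 [587.5 209.  121.8] [555.  186.9 115.2] [609.1 228.2 129.9]
t130 306 [561.6 208.1 138.7] [543.  178.9 130. ] [580.2 233.8 145. ]
s130 202 [568.4 206.6 137.5] [543.9 176.9 130.1] [581.7 227.7 145. ]
t145 109 [562.  206.3 148. ] [546.2 180.9 145.1] [574.1 233.5 154.9]
s145 72 [564.6 205.5 148. ] [548.5 179.  145.1] [575.1 231.5 153.6]
```

View pics/crop.png

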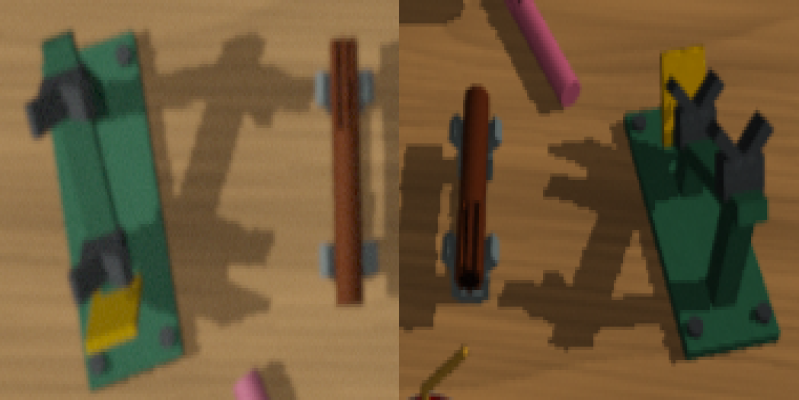

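Both are confirmed: the brown shaft's ridged end faces away from the robot, and the cradle's yellow stop is at its near end. The tool can only yaw and stays pointing down, so the 30° tilt has to come from letting the shaft pivot in the grip against the upper notch. Next I'll write a helper that works out the moves.

```bash
cat > go.py <<'E'
import sys; from h import *
# usage: go.py x y z shaftyaw  -> shift in tool axes (units of 100mm), turn (units of 90)
a=list(map(float,sys.argv[1:5])); s=env.get_state(); T=rot(s['ee_rot'])
d=T.T@(np.array(a[:3])-s['position'])/100
y=T.T@np.array([-np.sin(np.radians(a[3])),np.cos(np.radians(a[3])),0])
t=np.degrees(np.arctan2(y[2],y[1])); t=(t+90)%180-90
print('shift',d.round(3),'turn deg',t.round(2),'units',(t/90).round(3),'tilt',T[:,0].round(3),'t',s['time'],'q6',s['qpos'][5])
E
python3 go.py 539.5 -26.5 130 2.75
```

```text
shift [ 0.924 -4.892  5.288] turn deg -17.35 units -0.193 tilt [-0.001 -0.002 -1.   ] t 0.1 q6 -3.2483722370000256
```

jog_arm([
  [100,[0,-1,1],0],
  [100,[0,-1,1],0],
  [100,[0,-1,1],0],
  [100,[0,-1,1],0],
  [100,[0,-1,1],0],
])

```text
time: 0.52
position: [224.4, 455.9, 222.0]
ee_rot: [-64.6, 89.9, -79.4]
force: [-0.3, -0.4, -0.4]
gripper_width: 1.001
```

jog_arm([
  [100,[0,-1,1],0],
  [100,[0,-1,1],0],
  [100,[0,-1,1],0],
  [100,[0,-1,1],0],
  [100,[0,-1,1],0],
])

```text
time: 0.93
position: [297.0, 331.8, 222.4]
ee_rot: [-48.5, 89.8, -63.6]
force: [0.6, -0.5, -0.2]
gripper_width: 0.999
```

jog_arm([
  [100,[0,-1,1],0],
  [100,[0,-1,1],0],
  [100,[0,-1,1],0],
  [100,[0,-1,1],0],
  [100,[0,-1,1],0],
])

```text
time: 1.35
position: [368.9, 207.9, 222.5]
ee_rot: [-53.8, 89.8, -69.0]
force: [-0.2, 1.6, -0.3]
gripper_width: 0.998
```

```bash
python3 go.py 539.5 -26.5 140 2.75
```

```text
shift [ 0.834 -1.812  2.26 ] turn deg -17.98 units -0.2 tilt [ 0.001 -0.003 -1.   ] t 1.35 q6 -49.876066033192984
```

jog_arm([
  [100,[0,-0.9,1],0],
  [100,[0,-0.9,1],0],
  [100,[0,-0.9,1],0],
  [100,[0,-0.9,1],0],
  [100,[0,-0.9,1],0],
])

```text
time: 1.77
position: [442.7, 94.6, 222.1]
ee_rot: [-85.4, 89.8, -100.7]
force: [-0.8, 0.0, 1.0]
gripper_width: 0.998
```

jog_arm([
  [100,[0,-0.9,1],-0.2],
  [100,[0,-0.9,1],-0.2],
  [100,[0,-0.9,1],-0.2],
  [100,[0,-0.9,1],-0.2],
  [100,[0,-0.9,1],-0.2],
])

```text
time: 2.18
position: [516.4, -18.8, 221.2]
ee_rot: [-137.4, 89.8, -134.9]
force: [0.1, 0.3, -0.1]
gripper_width: 1.002
```

```bash
python3 go.py 539.5 -26.5 140 2.75
```

```text
shift [ 0.811 -0.086  0.229] turn deg -0.2 units -0.002 tilt [-0.002 -0.002 -1.   ] t 2.1833 q6 -98.3418434561506
```

jog_arm([
  [100,[0.6,-0.09,0.23],0],
  [100,[0.6,-0.09,0.23],0],
  [100,[0.6,-0.09,0.23],0],
])

```text
time: 2.43
position: [538.0, -23.9, 154.9]
ee_rot: [177.9, 89.3, -179.4]
force: [-0.2, -1.0, -0.8]
gripper_width: 1.001
```

```bash
python3 - <<'E'
from h import *
im,p,s=cloud('wrist'); cv2.imwrite('pics/w1.png',im); print(s['position'])
im=im.astype(int); k=(p[...,2]>46)&(p[...,2]<62)&(im[...,2]>im[...,0]+15)&(abs(p[...,1]+26)<35)
p=p[k]; m=p.mean(0); d=np.linalg.svd(p[::5]-m)[2][0]; d*=np.sign(d[0]); t=(p-m)@d
print(len(p),m,np.degrees(np.arctan2(d[1],d[0])),t.min(),t.max(),m+d*(t.min()+t.max())/2,p[:,2].max())
E
python3 go.py 539.5 -26.5 26 2.75
```

```text
[537.98759112 -23.90360283 154.91567063]
7820 [549.79020092 -27.70872139  54.30965482] -0.5498019018865592 -90.51571706277217 185.77120051599016 [597.41492721 -28.16573531  54.02971557] 61.98680833484107
shift [ 1.32  -0.026  0.025] turn deg -0.1 units -0.001 tilt [-0.009 -0.    -1.   ] t 2.4833 q6 -98.78155607049288
```

View pics/w1.png

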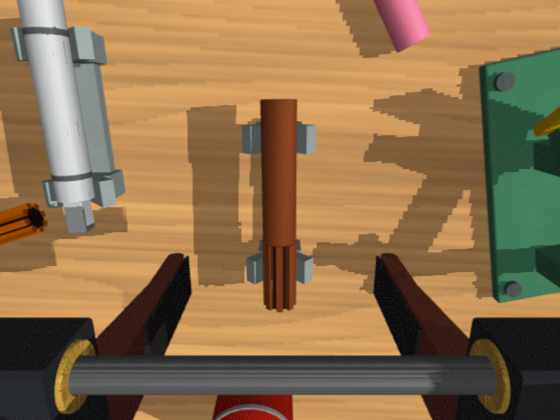

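The wrist view shows the shaft (cols 261–297, rows 99–310) centred between the fingers, with the splined end at the bottom (far side) and the rest clear. I'm descending.

jog_arm([
  [100,[0.4,-0.02,0.02],0],
  [100,[0.8,-0.02,0.02],0],
  [100,[0.99,-0.02,0.02],0],
  [100,[0.99,-0.02,0.02],0],
])

```text
time: 2.82
position: [536.5, -23.5, 55.5]
ee_rot: [173.7, 89.1, 176.5]
force: [-0.8, 0.2, 0.2]
gripper_width: 0.999
```

```bash
python3 go.py 539.5 -26.5 26 2.75; python3 - <<'E'
from h import *
im,p,s=cloud('wrist'); im=im.astype(int)
k=(p[...,2]>48)&(p[...,2]<62)&(im[...,2]>im[...,0]+15)&(abs(p[...,1]+26)<16)&(p[...,0]<640)
p=p[k]; m=p.mean(0); d=np.linalg.svd(p[::5]-m)[2][0]; d*=np.sign(d[0]); t=(p-m)@d
print(len(p),m,np.degrees(np.arctan2(d[1],d[0])),p[:,0].min(),p[:,0].max())
E
```

```text
shift [ 0.295 -0.032  0.033] turn deg -0.0 units -0.0 tilt [-0.016  0.001 -1.   ] t 2.8167 q6 -98.85859640527867
13281 [519.71654385 -27.59855752  54.90425205] 2.7650671777929303 459.3688028619623 620.1129037613422
```

jog_arm([
  [100,[0.15,-0.03,0.03],0],
  [100,[0.29,-0.03,0.03],0],
  [100,[0.29,-0.03,0.03],0],
  [0,[0.29,-0.03,0.03],0],
  [0,[0.29,-0.03,0.03],0],
  [0,[0.29,-0.03,0.03],0],
  [0,[0.29,-0.03,0.03],0],
  [0,[0.29,-0.03,0.03],0],
])

```text
time: 3.53
position: [541.4, -26.8, 30.9]
ee_rot: [175.5, 89.4, 178.2]
force: [-0.5, -0.2, -0.1]
gripper_width: 0.654
```

jog_arm([
  [0,[0,0,0],0],
  [0,[0,0,0],0],
  [0,[0,0,0],0],
  [0,[0,0,0],0],
])

```text
time: 3.87
position: [541.4, -26.8, 30.8]
ee_rot: [175.5, 89.4, 178.3]
force: [0.2, 0.4, -0.7]
gripper_width: 0.358
```

jog_arm([
  [60,[0.05,0,-0.02],0],
  [60,[0.05,0,-0.02],0],
  [60,[0.05,0,-0.02],0],
  [0,[0.05,0,-0.02],0],
  [0,[0.05,0,-0.02],0],
  [0,[0.05,0,-0.02],0],
  [0,[0.05,0,-0.02],0],
  [0,[0.05,0,-0.02],0],
])

```text
time: 4.53
position: [539.4, -26.3, 25.9]
ee_rot: [168.1, 89.4, 170.9]
force: [0.0, 3.8, 1.0]
gripper_width: 0.288
```

jog_arm([
  [0,[0,0,0],0],
  [0,[0,0,0],0],
  [0,[0,0,0],0],
  [0,[0,0,0],0],
])

```text
time: 4.87
position: [539.4, -26.3, 26.0]
ee_rot: [168.2, 89.4, 171.0]
force: [-0.5, 1.3, -0.1]
gripper_width: 0.289
```

jog_arm([
  [0,[-0.2,0,0],0],
  [0,[-0.5,0,0],0],
  [0,[-0.8,0,0],0],
  [0,[-1,0,0],0],
  [0,[-1,0,0],0],
])

```text
time: 5.28
position: [542.4, -26.9, 130.6]
ee_rot: [168.6, 89.8, 171.3]
force: [0.8, 0.8, -3.0]
gripper_width: 0.291
```

jog_arm([
  [0,[-0.3,0,0],0],
  [0,[-0.6,0.1,0],0],
  [0,[-0.9,0.3,0],0],
  [0,[-0.9,0.6,0],0.05],
  [0,[-0.9,0.9,0],0.1],
  [0,[-0.9,1,0],0.1],
  [0,[-0.9,1,0],0.1],
])

```text
time: 5.87
position: [537.1, 75.1, 218.0]
ee_rot: [-179.7, 89.6, 174.3]
force: [-0.2, -0.1, -5.7]
gripper_width: 0.291
```

```bash
python3 go.py 520 196 205 15; python3 - <<'E'
from h import *
im,P,s=cloud('scene'); print(s['gripper_width'],s['force'])
np.save('s2',P); np.save('s2i',im)
im2,P2,_=cloud('wrist'); cv2.imwrite('pics/lift.png',np.hstack([cv2.resize(im[120:330,200:480],(400,300)),cv2.resize(im2,(400,300))]))
E
```

```text
shift [ 0.132  1.184 -0.296] turn deg -21.02 units -0.234 tilt [-0.007  0.001 -1.   ] t 5.8667 q6 -79.63393167968289
0.29088643603742315 [-0.21102676 -0.08386437 -5.66814563]
```

View pics/lift.png

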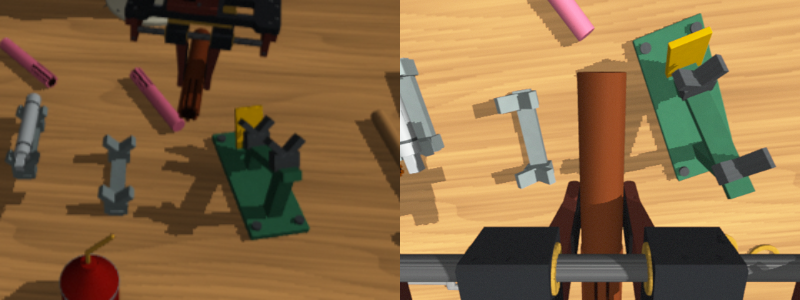

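The shaft is held level with the splined end away from the robot, and its rest stands empty. Next I'll refine the cradle pose from the merged clouds.

```bash
python3 - <<'E'
from h import *
im3,P3,s=cloud('wrist')
pts=[]
for im,P in((cv2.imread('pics/top.png'),np.load('top.npy')),(cv2.imread('pics/scene.png'),np.load('scene.npy')),(im3,P3)):
    k=(P[...,2]>60)&(P[...,2]<162)&(P[...,0]>420)&(P[...,0]<630)&(P[...,1]>140)&(P[...,1]<250)
    pts.append((P[k],im[k].astype(int)))
for S,a in(((517.5,195),15.),((517.5,195),14.)):
  A=np.radians(a);M=(R.from_euler('z',A)*R.from_euler('y',-np.radians(30))).as_matrix()
  for n,(p,I) in zip(('top','scene','wrist'),pts):
    L=(p-[*S,120])@M; dark=(I.max(1)-I.min(1)<22)&(I.max(1)<110); yel=(I[:,2]>90)&(I[:,1]>70)&(I[:,0]<50)
    for m,b in(('up',dark&(L[:,0]>35)&(L[:,0]<70)),('lo',dark&(L[:,0]<-35)&(L[:,0]>-70))):
        q=L[b&(L[:,2]>-18)]; r=q[q[:,2]>-6]
        if len(r)>9: print(a,n,m,len(q),'x',np.percentile(q[:,0],[3,97]).round(1),'rim y',np.percentile(r[:,1],[3,97]).round(1),'ztop',np.percentile(q[:,2],97).round(1),'neg/pos y z.95', [np.percentile(q[(q[:,1]*g>8),2],95).round(1) if (q[:,1]*g>8).sum()>5 else None for g in(-1,1)])
    q=L[yel]; 
    if len(q): print(a,n,'yel x',np.percentile(q[:,0],[2,50,98]).round(1),'y',np.percentile(q[:,1],[3,97]).round(1),'ztop',np.percentile(q[:,2],97).round(1))
E
```

```text
15.0 top up 383 x [39.7 58.8] rim y [-25.7  24. ] ztop 4.6 neg/pos y z.95 [np.float64(4.1), np.float64(4.4)]
15.0 top lo 339 x [-63.9 -45. ] rim y [-24.6  24.2] ztop 4.2 neg/pos y z.95 [np.float64(3.7), np.float64(4.2)]
15.0 top yel x [-90.7 -83.9 -82.2] y [-20.3  20.9] ztop 16.3
15.0 scene up 220 x [41.  60.1] rim y [-28.3  19.6] ztop 3.2 neg/pos y z.95 [np.float64(3.3), np.float64(3.1)]
15.0 scene lo 151 x [-59.1 -43.2] rim y [-27.6  20.3] ztop 2.7 neg/pos y z.95 [np.float64(2.4), np.float64(2.7)]
15.0 scene yel x [-89.4 -84.  -33.5] y [-22.7  18.9] ztop 15.9
15.0 wrist up 2279 x [39.  57.1] rim y [-26.7  22.5] ztop 3.0 neg/pos y z.95 [np.float64(3.1), np.float64(2.8)]
15.0 wrist lo 2047 x [-64.8 -45.8] rim y [-26.4  22.3] ztop 2.7 neg/pos y z.95 [np.float64(2.5), np.float64(2.6)]
15.0 wrist yel x [-90.9 -84.3 -83.4] y [-22.2  19.1] ztop 14.5
14.0 top up 382 x [39.9 58.9] rim y [-25.1  24.7] ztop 4.7 neg/pos y z.95 [np.float64(3.9), np.float64(4.6)]
14.0 top lo 339 x [-64.1 -45. ] rim y [-25.4  23.4] ztop 4.1 neg/pos y z.95 [np.float64(3.5), np.float64(4.4)]
14.0 top yel x [-90.7 -83.9 -82.2] y [-21.7  19.8] ztop 16.3
14.0 scene up 219 x [41.4 60.3] rim y [-27.7  20.5] ztop 3.3 neg/pos y z.95 [np.float64(3.3), np.float64(3.2)]
14.0 scene lo 151 x [-58.9 -43.3] rim y [-28.4  19.6] ztop 2.7 neg/pos y z.95 [np.float64(2.1), np.float64(2.9)]
14.0 scene yel x [-89.1 -83.9 -33.4] y [-24.   17.5] ztop 15.9
14.0 wrist up 2279 x [38.9 57.1] rim y [-25.9  23.2] ztop 3.0 neg/pos y z.95 [np.float64(2.9), np.float64(3.0)]
14.0 wrist lo 2045 x [-64.8 -45.7] rim y [-27.2  21.6] ztop 2.7 neg/pos y z.95 [np.float64(2.4), np.float64(2.8)]
14.0 wrist yel x [-90.9 -84.3 -83.3] y [-23.6  17.7] ztop 14.5
```

The wrist fit gives the seat at about (514, 192, 120) with yaw 15. I'll go above it, offset about 6 mm uphill.

jog_arm([
  [0,[0,0.4,-0.1],-0.08],
  [0,[0,0.7,-0.2],-0.16],
  [0,[0,0.9,-0.25],-0.23],
  [0,[0,1,-0.28],-0.23],
  [0,[0,1,-0.28],-0.23],
])

```text
time: 6.43
position: [520.3, 175.2, 218.1]
ee_rot: [173.0, 89.6, -172.7]
force: [-0.2, -0.1, -5.3]
gripper_width: 0.291
```

```bash
python3 go.py 519 193.5 165 15
```

```text
shift [0.531 0.18  0.036] turn deg -0.63 units -0.007 tilt [-0.007 -0.001 -1.   ] t 6.4333 q6 -89.32704210889125
```

jog_arm([
  [0,[0,0.18,0.04],-0.007],
  [0,[0.1,0.18,0.04],-0.007],
  [0,[0.3,0.18,0.04],-0.007],
  [0,[0.5,0.18,0.04],-0.007],
  [0,[0.53,0.18,0.04],-0.007],
  [0,[0.53,0.18,0.04],-0.007],
])

```text
time: 6.93
position: [518.7, 191.7, 162.7]
ee_rot: [179.8, 89.4, -165.4]
force: [-0.7, -0.4, -5.2]
gripper_width: 0.287
```

```bash
python3 go.py 519 193.5 140 15; python3 - <<'E'
from h import *
im,P,s=cloud('scene'); im2,_,_=cloud('wrist'); print(s['force'])
cv2.imwrite('pics/above.png',np.hstack([cv2.resize(im[120:300,320:480],(400,450)),cv2.resize(im2,(400,450))]))
E
```

```text
shift [0.227 0.016 0.01 ] turn deg -0.19 units -0.002 tilt [-0.011 -0.003 -1.   ] t 6.9333 q6 -88.0565391614757
[-0.66536542 -0.39827481 -5.23063701]
```

View pics/above.png

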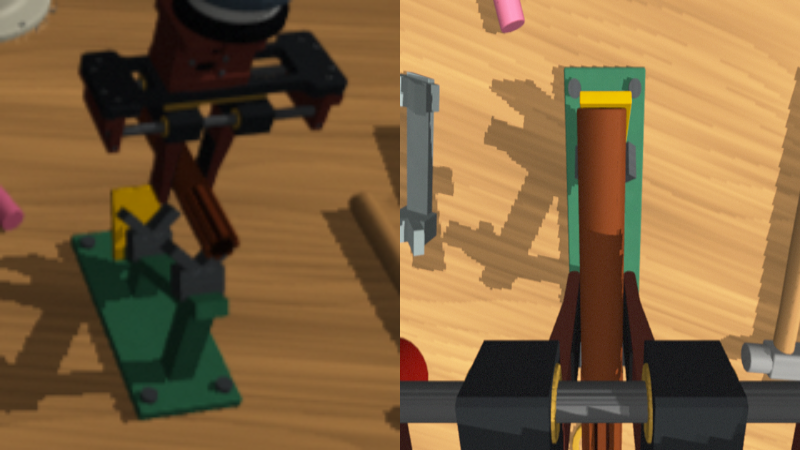

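The shaft is aligned with the cradle, with the splined end over the upper notch and the plain end near the stop. I'm lowering and watching the force.

jog_arm([
  [0,[0.1,0.016,0.01],0],
  [0,[0.2,0.016,0.01],0],
  [0,[0.25,0.016,0.01],0],
  [0,[0.25,0.016,0.01],0],
])

```text
time: 7.37
position: [519.4, 194.1, 138.7]
ee_rot: [177.6, 89.5, -167.5]
force: [-0.5, 0.0, -5.4]
gripper_width: 0.288
```

jog_arm([
  [0,[0.04,0,0],0],
  [0,[0.08,0,0],0],
  [0,[0.08,0,0],0],
])

```text
time: 7.62
position: [519.3, 194.6, 130.4]
ee_rot: [173.3, 89.5, -171.8]
force: [-1.3, 1.7, -2.4]
gripper_width: 0.285
```

```bash
python3 go.py 518.5 193 104 15
```

```text
shift [ 0.265 -0.013 -0.009] turn deg -0.1 units -0.001 tilt [-0.009 -0.001 -1.   ] t 7.6167 q6 -87.91732835036194
```

Contact: the vertical force has dropped from −5.4 to −2.4 N. I'll keep lowering gently so the shaft pivots.

jog_arm([
  [0,[0.03,-0.01,0],0],
  [0,[0.06,-0.01,0],0],
  [0,[0.09,-0.01,0],0],
  [0,[0.09,-0.01,0],0],
])

```text
time: 7.95
position: [519.4, 194.1, 121.0]
ee_rot: [168.6, 89.5, -176.5]
force: [-1.4, 4.3, -2.0]
gripper_width: 0.291
```

jog_arm([
  [0,[0.03,0,0],0],
  [0,[0.06,0,0],0],
  [0,[0.08,0,0],0],
  [0,[0.08,0,0],0],
])

```text
time: 8.28
position: [519.5, 194.3, 112.5]
ee_rot: [166.2, 89.5, -178.8]
force: [-0.7, 3.1, -2.0]
gripper_width: 0.291
```

```bash
python3 go.py 518.5 193 104 15; python3 - <<'E'
from h import *
im,P,s=cloud('scene'); im2,_,_=cloud('wrist'); print(s['force'],s['moment'])
cv2.imwrite('pics/piv.png',np.hstack([cv2.resize(im[120:300,320:480],(400,450),interpolation=3),cv2.resize(im2,(400,450))]))
E
```

```text
shift [ 0.085 -0.01  -0.012] turn deg -0.06 units -0.001 tilt [-0.009 -0.    -1.   ] t 8.2833 q6 -88.02873432875133
[-0.66303351  3.10970747 -2.01586741] [ 0.742579   -0.1980419   0.20616066]
```

View pics/piv.png

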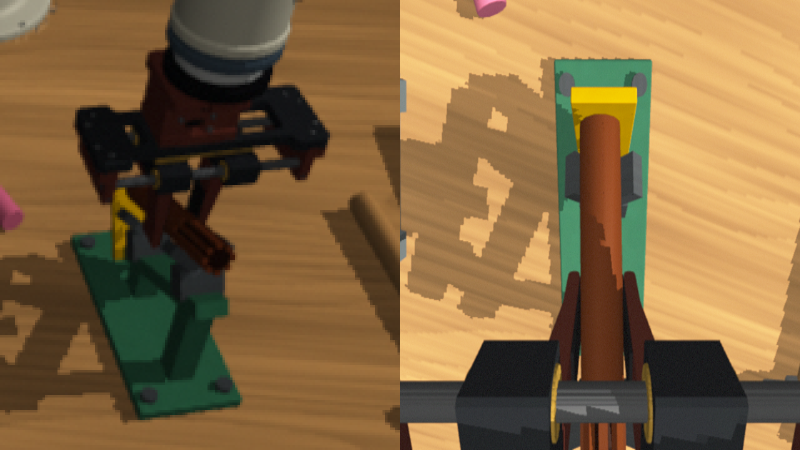

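jog_arm([
  [0,[0.02,0.01,0],0],
  [0,[0.04,0.01,0],0],
  [0,[0.05,0.01,0],0],
  [0,[0.05,0.01,0],0],
])

```text
time: 8.72
position: [519.2, 195.1, 107.7]
ee_rot: [168.0, 89.5, -177.0]
force: [0.1, 1.9, -0.8]
gripper_width: 0.29
```

jog_arm([
  [0,[0.01,0,0],0],
  [0,[0.02,0,0],0],
  [0,[0.02,0,0],0],
])

```text
time: 8.97
position: [519.3, 195.2, 106.0]
ee_rot: [165.7, 89.5, -179.4]
force: [-1.1, 3.3, 2.8]
gripper_width: 0.285
```

```bash
python3 go.py 514.2 192.2 101 15; cat > chk.py <<'E'
from h import *
im,P,s=cloud('wrist'); I=im.astype(int); print(s['force'],s['moment'])
S=np.array([514.2,192.2,120]);M=(R.from_euler('z',np.radians(15))*R.from_euler('y',-np.radians(30))).as_matrix()
for n,im,P in(('wrist',im,P),('top',*cloud('top')[:2]),('scene',*cloud('scene')[:2])):
    I=im.astype(int);L=(P-S)@M
    k=(I[...,2]>I[...,1]+22)&(I[...,2]>I[...,0]+25)&(I[...,1]<95)&(abs(L[...,1])<14)&(L[...,2]>3)&(L[...,2]<30)&(abs(L[...,0])<100)
    q=L[k]
    if len(q)<20: print(n,len(q)); continue
    for lo,hi in((-80,-45),(-45,-15),(-15,15),(15,50),(50,90)):
        r=q[(q[:,0]>lo)&(q[:,0]<hi)]
        if len(r)>8: print(n,lo,len(r),'ymed',np.median(r[:,1]).round(1),'ztop',np.percentile(r[:,2],95).round(1),'x',np.percentile(r[:,0],[1,99]).round(1))
E
python3 chk.py
```

```text
shift [ 0.051 -0.016 -0.056] turn deg -0.08 units -0.001 tilt [-0.008 -0.    -1.   ] t 8.9667 q6 -87.91757308862663
[-1.09672364  3.3421815   2.80968017] [ 0.59811153 -0.08802517  0.0705607 ]
wrist -80 2912 ymed 0.4 ztop 13.9 x [-70.4 -45.2]
wrist -45 3778 ymed 0.8 ztop 13.7 x [-44.6 -15.3]
wrist -15 4357 ymed 0.7 ztop 13.6 x [-14.7  14.8]
wrist 15 3136 ymed 1.1 ztop 13.4 x [15.2 49.8]
wrist 50 540 ymed 1.8 ztop 13.3 x [50.1 54.1]
top -80 177 ymed -0.7 ztop 16.3 x [-70.6 -45.2]
top -45 204 ymed -0.3 ztop 16.1 x [-44.3 -15.3]
top -15 24 ymed 4.4 ztop 15.6 x [-14.7  -7.9]
top 50 25 ymed -6.0 ztop 11.4 x [81.6 89.6]
scene 50 49 ymed 0.9 ztop 15.0 x [51.6 89.8]
```

The shaft is at the 30° slope and seated: its top is about 13.5 mm above the axis line along its whole length. The plain end is about 9 mm above the stop, so I'm sliding it down the slope while still gripping.

jog_arm([
  [0,[0.01,0.005,-0.017],0],
  [0,[0.02,0.005,-0.035],0],
  [0,[0.03,0.005,-0.052],0],
  [0,[0.03,0.005,-0.052],0],
])

```text
time: 9.45
position: [513.7, 193.8, 102.7]
ee_rot: [171.2, 89.5, -173.9]
force: [-0.6, -0.6, 0.6]
gripper_width: 0.292
```

```bash
python3 chk.py
```

```text
[-0.64073751 -0.60365013  0.56236816] [ 0.14612117 -0.23011262  0.00622301]
wrist -80 3710 ymed 0.5 ztop 13.7 x [-77.  -45.3]
wrist -45 3886 ymed 0.9 ztop 13.5 x [-44.7 -15.3]
wrist -15 4486 ymed 0.8 ztop 13.5 x [-14.6  14.7]
wrist 15 2678 ymed 1.2 ztop 13.5 x [15.1 46.9]
top -80 219 ymed 0.0 ztop 16.0 x [-78.8 -45.4]
top -45 174 ymed 0.7 ztop 15.6 x [-44.8 -18.6]
top 50 25 ymed -6.1 ztop 13.4 x [75.6 83.2]
scene 50 51 ymed 0.3 ztop 15.1 x [51.9 83.8]
```

jog_arm([
  [0,[0.008,0,-0.013],0],
  [0,[0.015,0,-0.026],0],
  [0,[0.015,0,-0.026],0],
])

```text
time: 9.85
position: [511.4, 193.2, 101.3]
ee_rot: [170.6, 89.5, -174.5]
force: [0.8, 0.9, 0.5]
gripper_width: 0.286
```

jog_arm([
  [0,[0.004,0,-0.008],0],
  [0,[0.007,0,-0.013],0],
  [0,[0.007,0,-0.013],0],
])

```text
time: 10.1
position: [511.4, 193.2, 101.3]
ee_rot: [162.1, 89.7, 177.0]
force: [5.4, 2.4, 0.9]
gripper_width: 0.288
```

```bash
python3 chk.py;python3 - <<'E'
from h import *
im2,_,_=cloud('wrist')
cv2.imwrite('pics/stop.png',cv2.resize(im2[40:240,320:520],(600,600),interpolation=3))
E
```

```text
[5.41820559 2.42017576 0.94999164] [ 0.46821244 -1.10845729  0.0018982 ]
wrist -80 4029 ymed 1.0 ztop 13.5 x [-79.6 -45.4]
wrist -45 3948 ymed 0.9 ztop 13.5 x [-44.8 -15.3]
wrist -15 4539 ymed 0.9 ztop 13.4 x [-14.7  14.7]
wrist 15 2246 ymed 1.3 ztop 13.6 x [15.1 44.4]
top -80 230 ymed -0.4 ztop 15.3 x [-79.  -45.6]
top -45 154 ymed 0.9 ztop 15.8 x [-44.5 -20.5]
top 50 36 ymed -6.4 ztop 12.5 x [68.8 80.2]
scene 15 11 ymed -0.6 ztop 14.7 x [23.1 48.8]
scene 50 40 ymed 1.0 ztop 15.0 x [51.5 81.5]
```

View pics/stop.png

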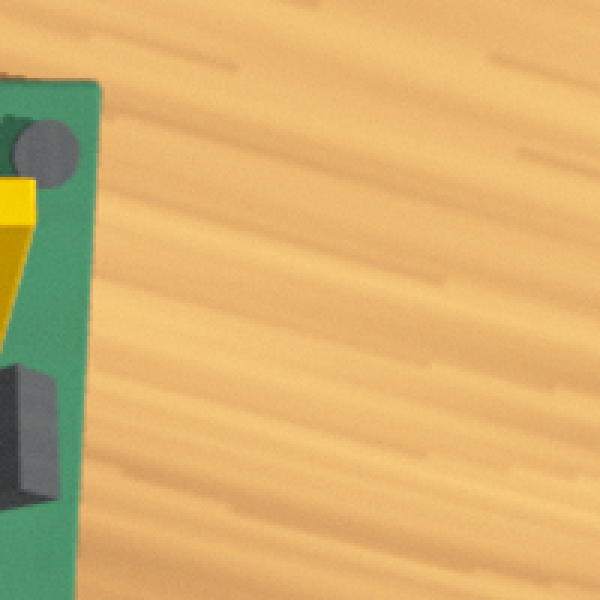

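The crop missed the shaft end, but the numbers are clear. The 5.4 N push-back, no further motion and the end at −79.6 all say it is against the stop. I'm relaxing the push, then releasing straight up.

jog_arm([
  [0,[0,0,0],0],
  [0,[0,0,0],0],
  [70,[0,0,0],0],
  [70,[0,0,0],0],
  [70,[0,0,0],0],
  [70,[0,0,0],0],
  [70,[0,0,0],0],
  [70,[0,0,0],0],
])

```text
time: 10.97
position: [511.2, 193.1, 101.1]
ee_rot: [164.7, 89.7, 179.6]
force: [-0.5, 0.9, -0.9]
gripper_width: 0.688
```

jog_arm([
  [70,[0,0,0],0],
  [70,[0,0,0],0],
  [70,[-0.1,0,0],0],
  [70,[-0.3,0,0],0],
  [70,[-0.6,0,0],0],
  [70,[-0.9,0,0],0],
  [70,[-1,0,0],0],
  [70,[-1,0,0],0],
])

```text
time: 11.63
position: [513.2, 193.6, 205.7]
ee_rot: [39.9, 89.8, 54.9]
force: [-0.2, -0.8, 0.6]
gripper_width: 0.703
```

```bash
python3 chk.py;python3 - <<'E'
from h import *
im2,_,_=cloud('wrist');im,_,_=cloud('scene')
cv2.imwrite('pics/rel.png',np.hstack([cv2.resize(im[150:300,320:460],(400,430),interpolation=3),cv2.resize(im2,(400,430))]))
E
```

```text
[-0.18009308 -0.83573674  0.64716807] [-0.0218696   0.022564    0.00024236]
wrist -80 1594 ymed 1.0 ztop 13.6 x [-79.6 -45.4]
wrist -45 1478 ymed 0.9 ztop 13.5 x [-44.8 -15.2]
wrist -15 1560 ymed 0.9 ztop 13.4 x [-14.6  14.7]
wrist 15 1783 ymed 1.4 ztop 13.4 x [15.2 49.5]
wrist 50 1516 ymed 1.4 ztop 13.5 x [50.1 78.2]
top -80 227 ymed 0.2 ztop 16.0 x [-79.  -45.5]
top -45 204 ymed 0.2 ztop 15.7 x [-44.6 -15.7]
top -15 68 ymed 0.1 ztop 15.7 x [-14.7  -4.4]
scene -80 23 ymed -1.0 ztop 15.4 x [-79.4 -49. ]
scene -45 20 ymed -1.6 ztop 15.4 x [-43.8 -15.8]
scene -15 25 ymed -1.9 ztop 14.9 x [-14.8  12.3]
scene 15 27 ymed -0.4 ztop 15.6 x [15.6 48.4]
scene 50 40 ymed -0.2 ztop 15.4 x [51.6 81.2]
```

View pics/rel.png

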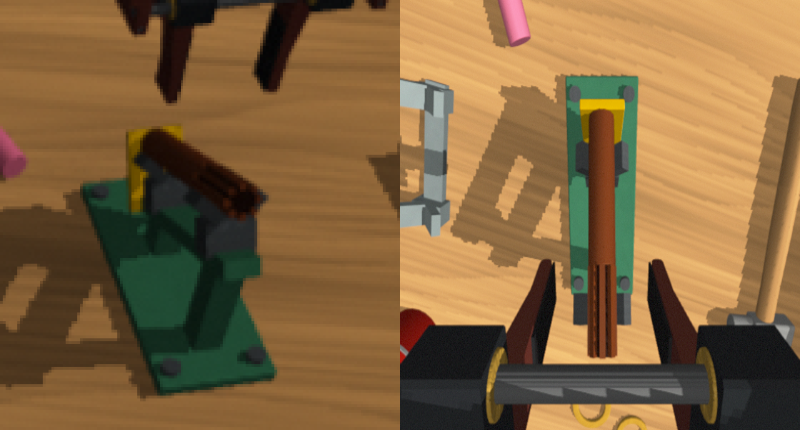

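The shaft lies in both V notches against the yellow stop, splined end uphill, with the gripper clear above it. I'll back off further, check that the bar and tin haven't moved, and hand in.

jog_arm([
  [100,[-0.4,0,0],0],
  [100,[-0.7,0,0],0],
  [100,[-0.7,0,0],0],
  [100,[-0.7,0,0],0],
  [100,[-0.7,0,0],0],
])

```text
time: 12.3
position: [511.5, 192.9, 266.9]
ee_rot: [174.0, 89.4, -171.1]
force: [-0.1, 0.5, -0.5]
gripper_width: 0.993
```

```bash
python3 - <<'E'
from h import *
P0=np.load('scene.npy'); im,P,s=cloud('scene')
for n,(r0,r1,c0,c1) in dict(bar=(180,245,200,235),tin=(285,350,235,290)).items():
    d=abs(P[r0:r1,c0:c1,2]-P0[r0:r1,c0:c1,2]); print(n,'share of px changed >8mm',np.nanmean(d>8).round(3))
print(s['time'],s['position'],s['force'],abs(s['qvel']).max())
E
python3 chk.py | grep wrist && python3 -c "
from plant import ticket; print(ticket.finish_job())"
```

```text
bar share of px changed >8mm 0.0
tin share of px changed >8mm 0.0
12.3 [511.46010301 192.92625446 266.94389036] [-0.12414229  0.4683067  -0.52533757] 1.4876091044653714
wrist -80 1049 ymed 0.8 ztop 13.6 x [-79.5 -45.3]
wrist -45 953 ymed 0.8 ztop 13.5 x [-44.6 -15.4]
wrist -15 999 ymed 1.5 ztop 13.4 x [-14.6  14.7]
wrist 15 1134 ymed 1.4 ztop 13.6 x [15.4 49.8]
wrist 50 986 ymed 1.4 ztop 13.4 x [50.6 79.3]
the job is handed in; nothing more can be done
None
```

The rusty shaft now lies in both V notches of the green cradle, splined end uphill and plain end against the yellow stop; I handed the job in at about 12.4 s on the robot's clock.

**How it was done:** I gripped the shaft at its middle and lifted it. The tool could only point down, so I tilted the shaft by lowering its splined end onto the upper notch and letting it pivot in the grip. I then slid it down the slope to the stop, still gripped, before letting go and backing straight up to about 95 mm above the shaft.

**Last checks:**
- **Seating:** in the wrist view, the shaft's top is 13.4–13.6 mm above the seat axis along its whole length, so it lies at the 30° slope. A perfect fit would read 13 mm.
- **Stop:** the plain end reads −79.5 mm against −80 mm for the stop face, and the stop pushed back with about 5 N.
- **Bar and tin:** the depth pictures show no change at either.
- **Robot:** it was clear of everything, with near-zero force at the wrist.

**What disagreed:** the top and scene cameras read 1–2.5 mm differently from the wrist camera, which is about the calibration error. My close-up picture of the stop missed the shaft end, so stop contact rests on the force reading, the measured position and the later release picture.

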